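Clamp a spring gauge and hold it drawn to the mark

ROBOT

A 7-joint arm with a two-finger parallel gripper is mounted at the origin on the work surface. World frame = base frame: x ahead of the robot, y to its left, z up, the work surface at z = 0. Lengths are in m, angles in rad, forces in N, time in s.
With the tool pointing down it reaches from about 0.425 to 0.875 m from the base axis. Payload 4.7 kg.
Tool frame: the origin (TCP) lies at the very end of the fingers, on their centre line; the grasp point (between the pads) lies 19 mm behind it (hold_point_z is the distance from the TCP to the grasp point, in m); z points along the fingers, y is the line along which they close (so a half turn about z gives the same grasp; the last joint's range is limited). The gripper opens to 85 mm and grips with 20 to 120 N. Pads are 22 mm wide; open, the fingers measure 114 mm over their backs; the gripper's body (76 mm by 85 mm) begins 54 mm behind the grasp point. The pads swing forward as they close: fully open they stand 13 mm farther back than shut.
Start: joints at [-1.129, 0.321, -0.07, 1.45, 0.023, 1.371, -0.057], TCP at [0.27, 0.591, 0.231] pointing down, gripper open.
Joint ranges: [-2.86, 2.86], [-0.3, 2.09], [-1.38, 1.24], [0.06, 2.45], [-1.56, 4.7], [0.09, 2.05], [-2.69, 2.69]. Speed limits (rad/s): [2.57, 2.57, 3.14, 3.14, 3.14, 3.14, 3.14].

INTERFACE

Orientations are given as [roll, pitch, yaw] about the fixed x, y, z axes, in that order (R = Rz(yaw) Ry(pitch) Rx(roll)).
In Python, from plant import * gives the robot as it stands. The module is installed in compiled form; this text tells all that it offers.
- The arm moves only by the shell command python3 -m inch 'ROWS' [FORCE]. ROWS is JSON, a list of rows, each a list of 7 numbers: the closure, from -1 (fully open) to 1 (shut), so that 0 is half open, then the shift along the tool's x, y, z in mm, then the turn, a rotation vector about the tool's x, y, z in degrees. In form: [[grip, tx, ty, tz, wx, wy, wz], ...]. A call has exactly 8 rows; each row shifts and turns the commanded pose from where the row before left it, along the tool's axes as they then stand; what a row does not reach is not made up. A row lasts 1/8 s, in which the tool goes at most 62.5 mm and 10.7 degrees, less where a joint would pass 70% of its speed; a pose out of reach is approached as far as the arm can. A call with a gripper value outside its range is refused whole. The fingers move at their own pace and stop on an object; FORCE is the grip in N (left out, the last holds). Time passes only in rows, so rows that do not move let the fingers close, or fill a call up. It gives the time, the measured TCP pose, the force, the opening and the grip force at its end, in the units of the state.
- read_state(): the state, without advancing time (a new reading comes with each control period).
- capture(name): name is "side" or "top"; returns the picture (400x640x3 uint8, red, green, blue); there is no depth.
- calibration(name): a dict with "mtx" (3x3 intrinsics, pixels), "rvec" (rotation vector, rad) and "tvec" (3), from world to camera coordinates, as OpenCV has them. Camera axes: x right, y down, z forward; pixel columns grow to the right and rows downward; lengths in m; the calibration is good to about 2 mm. A picture is of the moment at which its call begins. calibration takes no time and is no camera call.
- close_job(): hands the job in; it is judged then, once.
The state is a dict: "time_s": time; "joints": joint angles; "qvel": joint speeds; "joint_efforts": joint torques, N m; "tcp_pos": TCP position; "tcp_rot": TCP orientation; "force": force on the tool from outside, world axes, zero at the start; "wrist_torque": the same for the moment, N m; "gripper_width": opening from 0.0 (shut) to 1.0 (fully open); "grasp_force": force on a finger pad.
Only numpy, scipy, OpenCV 4.12 (cv2) and the standard library are available. Lean on these libraries where they do the work, as an engineer would, in place of code of your own. Each camera call takes 0.05 s, during which the arm holds its last target. There are 200 camera calls.

TASK

Swing the toggle clamp's arm up and over its pivot so that it comes to rest on the spring gauge lying in the nest. Then pull the gauge's spring-return draw bar out by its upright grip until its pointer stands at the cursor on the scale, and keep it there: finish while still holding the grip, with the clamp down on the seated gauge, so that the reading can be taken. Do not draw the bar before the clamp is down, and leave the bottle, the beaker and the brass weight alone.

Things in the scene. Friction and masses are not known exactly. Their poses are not given: they have to be found in the camera images.
- stand: Fixed blue steel base plate 340 (x) x 170 (y) x 12 mm; origin under its centre, on the table. Its -x is the pull direction. On the +x half is the gauge's nest: 22 mm high side strips, a rear stop, two 40 mm front posts (x = 10 to 20 mm) with the bar between. The clamp's bracket is on the nest's -y side, 78 mm above the table; scale and cursor are at y = -62 mm on the -x half.
- clamp (a joint): Angle of the clamp arm (rad): 0 = level, along the stand's +y from the pivot, its rubber pad on the gauge's top; 1.57 upright; 2.1 = swung back to its stop, as at the start. The arm is weighted: past upright it falls by itself, damped, in about 1 s, back to the stop or onto the gauge, pressing with about 4 N. Moving it takes under 4 N at the ball.
- clamp_ball (a point): Centre of the 30 mm steel ball at the free end of the clamp arm, 110 mm from the pivot. The arm is a bar 16 mm wide (along the stand's x), 12 mm thick. Swung back, the ball's centre is about 161 mm above the table and 55 mm beyond the pivot towards the stand's -y; upright 176 mm high; closed 66 mm.
- clamp_pivot (a point): The clamp's pivot, 66 mm above the table; the hinge axis is along the stand's x. In the stand's frame at x = 85, y = -50 mm.
- gauge: The spring gauge: loose aluminium square housing 130 x 36 x 36 mm, about 0.7 kg with its draw bar, lying in the nest along the stand's x; origin at the centre of its underside, 12 mm above the table when seated. Axes parallel to the stand's. The nest leaves it about 1.5 mm of play; the front posts take the pull.
- drawbar (a joint): How far the draw bar is pulled out (m): 0 = home, limit 0.085. A spring returns it: about 2.7 N at home, growing by 0.9 N per 10 mm.
- grip (a point): Middle of the holding part of the draw bar's upright black grip, 75 mm above the table, 150 mm from the gauge's origin at home. The grip is a block 14 mm thick along the pull, 36 mm wide across it, from 18 to 95 mm above the table, 67 mm clear of the front posts at home: pinch it from above across its 14 mm. It moves with the bar.
- pointer (a point): Free end of the draw bar's thin steel pointer, which sticks out 62 mm from the bar's axis to the stand's -y side, in line with the middle of the grip, 33 mm above the table. It passes over the cursor's block, and moves with the bar.
- cursor: The mark: fixed cursor on the scale, a black block 20 x 24 x 10 mm with a white line across its middle and a slim upright tab, 3 mm wide, 24 mm high, at its outer end. Origin under its centre, on the mark line, 12 mm above the table. Axes parallel to the stand's. The pointer is at the mark when level with it along the stand's x; it is 30 to 65 mm from the pointer's home.
- reagent: Bystander: white closed bottle, 66 mm across, 150 mm high; origin at the centre of its underside.
- beaker: Bystander: glass beaker, 72 mm across, 90 mm high; origin at the centre of its underside.
- weight: Bystander: brass laboratory weight, 44 mm across, 58 mm high; origin at the centre of its underside.

How it is judged:
On the way, in this order (a step that is already met when the one before it is completed fails the run):
1. the clamp arm lies on the gauge, with the draw bar still home (value of joint clamp below 0.1 rad and contact force between clamp and gauge above 1 N and value of joint drawbar below 0.012 m), for 0.2 s.
2. the pointer is drawn to the cursor (x of pointer in the frame of cursor between -0.004 and 0.004 m), for 0.2 s.
At the end, for the whole second after the job is handed in: The gripper still holds the drawn bar (over 1.5 N on it) with its pointer within 4 mm of the cursor's line along the pull; the clamp arm is down (within 0.1 rad of level) and presses on the gauge, which is still seated in the nest (raised less than 4 mm, tilted less than 0.06 rad) (all of step 2 and contact force between the fingers and gauge above 1.5 N and value of joint clamp below 0.1 rad and contact force between clamp and gauge above 1 N and z of gauge in the frame of stand below 0.016 m and angle between gauge's own z axis and vertical below 0.06 rad); the arm keeps its last pose, push and grip.
It fails at once if the draw bar is pulled out more than 20 mm while the clamp is not down (value of joint drawbar above 0.02 m and value of joint clamp above 0.2 rad).
It fails at once if the bottle is moved more than 30 mm (distance of reagent from where it was at the start of the episode above 0.03 m).
It fails at once if the beaker is moved more than 30 mm (distance of beaker from where it was at the start of the episode above 0.03 m).
It fails at once if the brass weight is moved more than 30 mm (distance of weight from where it was at the start of the episode above 0.03 m).
It also fails if it takes over 45 s, if anything falls off the work surface, if the arm or the gripper's body presses on something with over 40 N, if the wrist force passes 120 N, or if a joint passes its speed limit or range.

## Working session

There is one attempt and no reset: what is moved stays moved. The work goes in short steps, Python scripts to look and compute and a shell command to move; the robot and the scene stay as the last step left them, time stands still between calls to the robot, and variables do not carry over. Pictures are saved under pics/ and viewed, at most 10 in all, crops included, and the job is handed in when it is done.

```bash
mkdir -p pics
python3 - <<'E'
from plant import *
import cv2
for n in("side","top"):
    cv2.imwrite(f"pics/{n}0.png",capture(n)[:,:,::-1]); c=calibration(n); print(n,c)
s=read_state();print(s)
E
```

```text
side {'mtx': array([[408.85819348,   0.        , 314.83986802],
       [  0.        , 408.85819348, 198.76851108],
       [  0.        ,   0.        ,   1.        ]]), 'rvec': array([ 2.10504906, -0.32655433,  0.16563658]), 'tvec': array([-0.54669318,  0.16788458,  1.00843843])}
top {'mtx': array([[442.55089922,   0.        , 315.05702471],
       [  0.        , 442.55089922, 204.27390643],
       [  0.        ,   0.        ,   1.        ]]), 'rvec': array([ 2.15957587, -2.18387115,  0.10557539]), 'tvec': array([0.02463285, 0.56472189, 1.3633258 ])}
{'time_s': 0.1, 'joints': array([-1.12890284,  0.32175973, -0.07010245,  1.45155197,  0.02257686,
        1.370794  , -0.05688601]), 'qvel': array([-0.00062606, -0.00132278, -0.00025865, -0.00360871, -0.00111382,
        0.00108154, -0.00132455]), 'joint_efforts': array([-1.89348652e-04, -4.94881511e+01, -3.83905862e-01, -3.15205872e+01,
        1.30290329e-02,  7.48858438e-03,  4.23559641e-06]), 'tcp_pos': array([0.2694886 , 0.59097599, 0.23032647]), 'tcp_rot': array([-3.13986773e+00,  6.45341670e-05,  2.71385325e+00]), 'force': array([-0.25445601,  0.43017922, -0.46140642]), 'wrist_torque': array([-0.05375248,  0.00869804, -0.01554603]), 'grasp_force': 0.0, 'gripper_width': 0.9976604078744225}
```

View pics/top0.png

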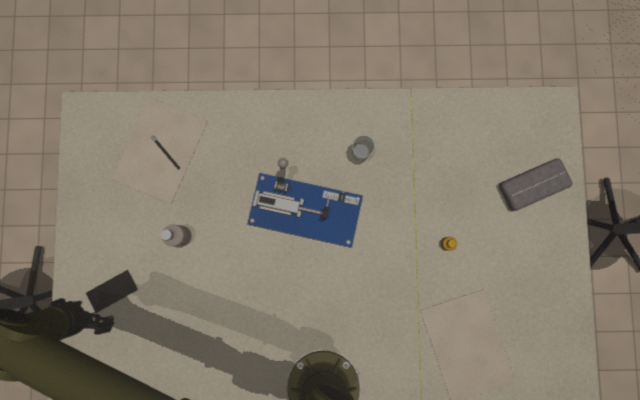

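View pics/side0.png

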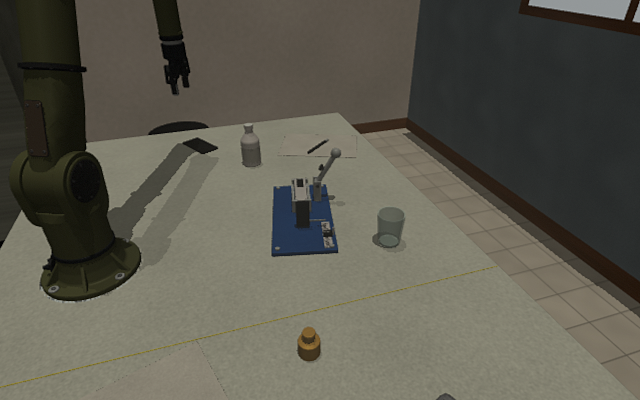

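The top view shows the blue stand at about (305,210), with its -x end at right. The grip is near (325,213), the ball near (283,162) and the cursor near (341,197). The side view shows the same layout: grip (303,210), ball (336,153), beaker (390,227). I'll enlarge both.

```bash
cat > h.py <<'E'
import numpy as np, cv2
from plant import *
def proj(n,P):
    c=calibration(n); return cv2.projectPoints(np.array(P,float).reshape(-1,3),c["rvec"],c["tvec"],c["mtx"],None)[0].reshape(-1,2)
def ray(n,uv,z):
    c=calibration(n);R=cv2.Rodrigues(c["rvec"])[0];o=-R.T@c["tvec"]
    d=R.T@np.linalg.solve(c["mtx"],[uv[0],uv[1],1]);return o+d*(z-o[2])/d[2]
E
python3 - <<'E'
from h import *
im=cv2.imread("pics/top0.png"); 
h=cv2.cvtColor(im,cv2.COLOR_BGR2HSV); m=cv2.inRange(h,(100,120,50),(125,255,255))
c=max(cv2.findContours(m,0,2)[0],key=cv2.contourArea); hull=cv2.convexHull(c)[:,0]
W=np.array([ray("top",p,.012)[:2] for p in hull],np.float32)*1000
r=cv2.minAreaRect(W); print(r); print(cv2.boxPoints(r))
cv2.imwrite("pics/topc.png",cv2.resize(im[145:255,235:375],None,fx=5.4,fy=5.4,interpolation=cv2.INTER_CUBIC))
im=cv2.imread("pics/side0.png")
cv2.imwrite("pics/sidec.png",cv2.resize(im[140:265,260:350],None,fx=4.8,fy=4.8,interpolation=cv2.INTER_CUBIC))
E
```

```text
((542.729248046875, 52.58271789550781), (332.2699890136719, 149.22607421875), 77.05341339111328)
[[ 432.79163  -92.61251]
 [ 578.22424 -126.04551]
 [ 652.6669   197.77795]
 [ 507.23425  231.21094]]
```

View pics/topc.png

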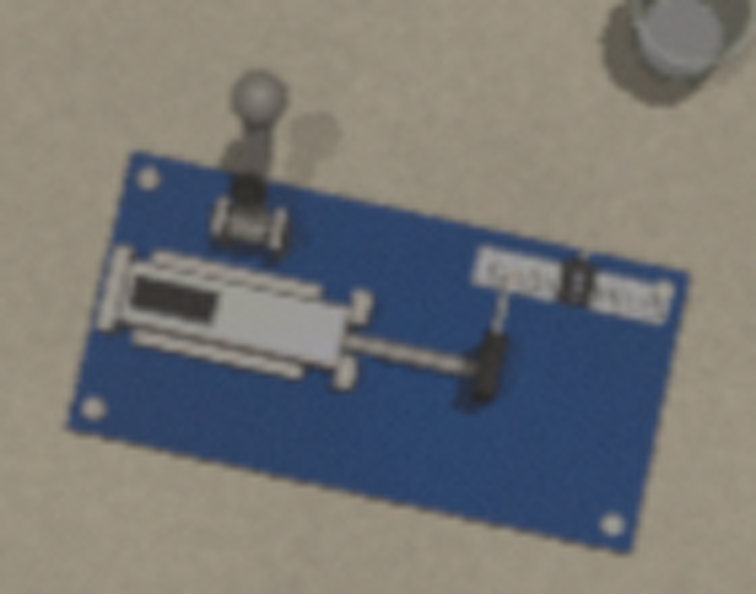

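View pics/sidec.png

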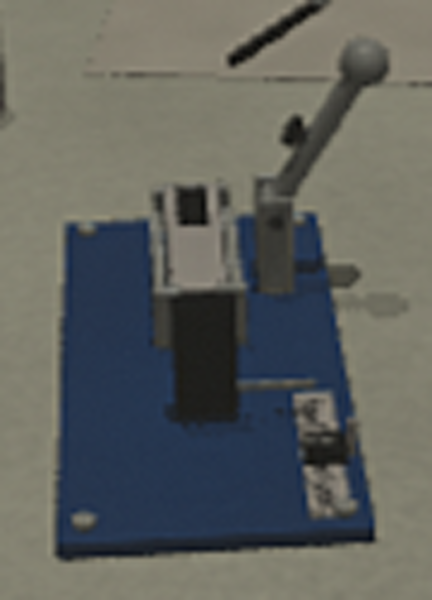

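The crops show the plate corners in the top crop at (132,152), (690,272), (630,552) and (68,430). The ball is at (259,97), the grip top at about (488,367), the pointer tip at (503,290) and the cursor at (578,282). I'll fit the stand pose from the corners and check the other points against it.

```bash
cat >> h.py <<'E'
from scipy.optimize import least_squares
def tc(U): return (np.array(U,float)+.5)/5.4-.5+[235,145]
def sc(U): return (np.array(U,float)+.5)/4.8-.5+[260,140]
def T(p,P):
    P=np.atleast_2d(np.array(P,float)); c,s=np.cos(p[2]),np.sin(p[2])
    return np.c_[p[0]+c*P[:,0]-s*P[:,1],p[1]+s*P[:,0]+c*P[:,1],P[:,2]]
E
python3 - <<'E'
from h import *
C=[[.17,-.085,.012],[-.17,-.085,.012],[-.17,.085,.012],[.17,.085,.012]]
tt=tc([[132,152],[690,272],[630,552],[68,430]])
ss=sc([[318,213],[374,530],[58,545],[66,224]])
f=lambda p,a=1,b=1:np.r_[a*(proj("top",T(p,C))-tt).ravel(),b*(proj("side",T(p,C))-ss).ravel()]
for a,b in((1,0),(0,1),(1,1)):
    r=least_squares(f,[.54,.05,1.79],args=(a,b),x_scale=[.1,.1,1]); p=r.x; print(a,b,p.round(4),r.fun.round(1))
np.save("p.npy",p)
def inv(w): 
    c,s=np.cos(p[2]),np.sin(p[2]); d=w[:2]-p[:2]; return np.round([(c*d[0]+s*d[1])*1e3,(-s*d[0]+c*d[1])*1e3],1)
for n,uv,z in(("ball",(259,97),.161),("griptop",(488,367),.095),("ptr",(503,290),.033),("cur",(578,282),.022),("tab",(584,255),.036)):
    w=ray("top",tc(uv),z);print(n,w.round(4),"stand",inv(w))
for n,uv,z in(("ball",(364,61),.161),("ptr",(314,382),.033),("cur",(322,447),.022),("tabtop",(352,422),.036)):
    w=ray("side",sc(uv),z);print("S",n,w.round(4),"stand",inv(w))
w=ray("top",(362,150),.08);print("beaker",w,inv(w));w=ray("top",(283,162),.161)
print("grip",T(p,[[-.065+.0,0,.075]]),"pivot",T(p,[[.085,-.05,.066]]))
E
```

```text
1 0 [0.5502 0.0508 1.3457] [-0.4 -0.3  0.4 -0.2  0.6  0.4 -0.6  0.1 -0.  -0.   0.  -0.   0.  -0.
 -0.  -0. ]
0 1 [0.5479 0.0454 1.3382] [ 0.  -0.   0.   0.   0.   0.   0.   0.   0.1 -0.4  0.8 -0.1 -0.8  0.3
 -0.1 -0.3]
1 1 [0.5492 0.0493 1.3416] [ 0.3 -0.2  0.9  0.4  0.9  0.9 -0.1  0.1 -0.1 -1.   1.  -1.2 -0.4 -0.6
 -0.1 -0.9]
ball [0.6731 0.1102 0.161 ] stand [  87.5 -106.8]
griptop [ 0.5332 -0.0109  0.095 ] stand [-62.2   1.9]
ptr [ 0.5828 -0.0216  0.033 ] stand [-61.4 -48.8]
cur [ 0.5882 -0.0659  0.022 ] stand [-103.3  -64.2]
tab [ 0.6024 -0.0688  0.036 ] stand [-102.9  -78.6]
S ball [0.6698 0.107  0.161 ] stand [  83.7 -104.3]
S ptr [ 0.5932 -0.0284  0.033 ] stand [-65.6 -60.4]
S cur [ 0.5825 -0.0742  0.022 ] stand [-112.7  -60.5]
S tabtop [ 0.5994 -0.0755  0.036 ] stand [-110.1  -77.2]
beaker [ 0.72506304 -0.12712681  0.08      ] [-131.8 -211.3]
grip [[ 0.53443999 -0.01404519  0.075     ]] pivot [[0.61721287 0.12067173 0.066     ]]
```

Both views agree: the ball is at stand (85,-105) and the grip at (-65,0). Turning the tool -11.4° about its z makes tool x = stand +y, tool y = stand +x and tool z = down.

```bash
cat > st.py <<'E'
from h import *
p=np.load("p.npy");s=read_state();d=s["tcp_pos"][:2]-p[:2];c,q=np.cos(p[2]),np.sin(p[2])
print("t",round(s["time_s"],2),"TCP stand mm",((c*d[0]+q*d[1])*1e3).round(1),((-q*d[0]+c*d[1])*1e3).round(1),"z",(s["tcp_pos"][2]*1e3).round(1),"yaw err deg",np.degrees(s["tcp_rot"][2]-p[2]-np.pi/2).round(2),"rot",s["tcp_rot"].round(3),"F",s["force"].round(1),"w",round(s["gripper_width"],3),"g",round(s["grasp_force"],1))
E
python3 -m inch '[[1,0,0,0,0,0,-5.7],[1,0,0,0,0,0,-5.7],[1,-39,-27,0,0,0,0],[1,-39,-27,0,0,0,0],[1,-39,-27,0,0,0,0],[1,-39,-27,0,0,0,0],[1,-39,-27,0,0,0,0],[1,-39,-27,0,0,0,0]]' >/dev/null
python3 -m inch '[[1,-39,-27,0,0,0,0],[1,-39,-27,0,0,0,0],[1,-39,-27,0,0,0,0],[1,-39,-27,0,0,0,0],[1,-39,-27,0,0,0,0],[1,-39,-27,0,0,0,0],[1,-39,-27,0,0,0,0],[1,-39,-27,0,0,0,0]]'; python3 st.py
```

```text
time_s: 2.1
tcp_pos: [0.7164, 0.0984, 0.2307]
tcp_rot: [-3.141, -0.001, 2.913]
force: [0.2, 0.3, 0.1]
gripper_width: -0.0
grasp_force: 0.0
t 2.1 TCP stand mm 85.9 -151.6 z 230.7 yaw err deg 0.04 rot [-3.141e+00 -1.000e-03  2.913e+00] F [0.2 0.3 0.1] w -0.0 g 0.0
```

```bash
python3 -m inch '[[1,-2,0,20,0,0,0],[1,-2,0,20,0,0,0],[1,0,0,20,0,0,0],[1,0,0,20,0,0,0],[1,0,0,5,0,0,0],[1,0,0,0,0,0,0],[1,8,0,0,0,0,0],[1,8,0,0,0,0,0]]' >/dev/null; python3 st.py
python3 -m inch '[[1,10,0,0,0,0,0],[1,10,0,0,0,0,0],[1,10,0,0,0,0,0],[1,10,0,0,0,0,0],[1,10,0,0,0,0,0],[1,10,0,0,0,0,0],[1,10,0,0,0,0,0],[1,10,0,0,0,0,0]]' >/dev/null; python3 st.py
python3 -c "
from h import *
cv2.imwrite('pics/s1.png',cv2.resize(capture('side')[120:270,240:360,::-1],None,fx=4,fy=4))"
```

```text
t 3.1 TCP stand mm 86.9 -138.6 z 147.3 yaw err deg 0.02 rot [3.141e+00 1.000e-03 2.913e+00] F [-1.2  0.7 -0.7] w 0.001 g 0.0
t 4.1 TCP stand mm 86.7 -57.6 z 145.9 yaw err deg 0.03 rot [-3.141e+00 -1.000e-03  2.913e+00] F [1.  0.3 0.3] w -0.004 g 0.2
```

View pics/s1.png

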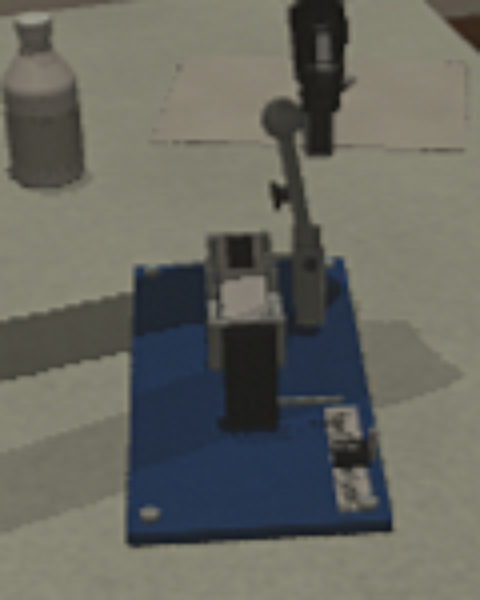

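The ball at (282,118) is past upright and leaving the finger, so I'll lift, move over the grip and look again.

```bash
python3 -m inch '[[1,-2,0,-20,0,0,0],[1,0,0,-25,0,0,0],[1,0,0,-25,0,0,0],[1,0,0,-20,0,0,0],[0,0,-38,0,0,0,0],[0,0,-38,0,0,0,0],[0,0,-38,0,0,0,0],[0,0,-38,0,0,0,0]]' >/dev/null; 
python3 -m inch '[[0,20,0,0,0,0,0],[0,20,0,0,0,0,0],[0,18,0,0,0,0,0],[0,0,0,0,0,0,0],[0,0,0,0,0,0,0],[0,0,0,0,0,0,0],[0,0,0,0,0,0,0],[0,0,0,0,0,0,0]]' >/dev/null; python3 st.py
python3 -c "
from h import *
a=capture('side')[120:270,240:360,::-1];b=capture('top')[145:255,235:375,::-1]
cv2.imwrite('pics/s2.png',np.hstack([cv2.resize(a,(352,440)),cv2.resize(b,(446,440*446//560))[:350] if 0 else cv2.copyMakeBorder(cv2.resize(b,(446,350)),0,90,0,0,0)]))"
```

```text
t 6.15 TCP stand mm -65.4 -3.0 z 236.2 yaw err deg 0.01 rot [-3.141 -0.     2.913] F [-0.3 -0.4  0.8] w 0.505 g 0.0
```

View pics/s2.png

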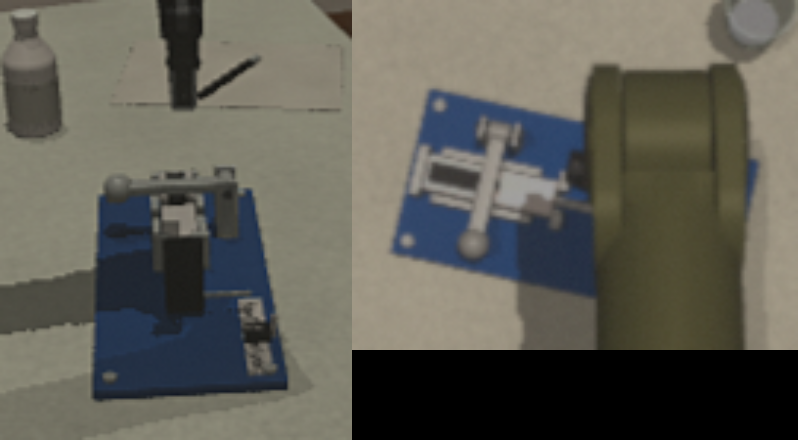

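The clamp arm now lies level across the gauge: in the left half, the ball is at (117,187) and the bar is still home. Next I'll descend and pinch the grip.

```bash
python3 -m inch '[[0,3,0,25,0,0,0],[0,0,0,25,0,0,0],[0,0,0,25,0,0,0],[0,0,0,25,0,0,0],[0,0,0,25,0,0,0],[0,0,0,20,0,0,0],[0,0,0,20,0,0,0],[0,0,0,15,0,0,0]]' >/dev/null; python3 st.py
python3 -m inch '[[1,0,0,0,0,0,0],[1,0,0,0,0,0,0],[1,0,0,0,0,0,0],[1,0,0,0,0,0,0],[1,0,0,0,0,0,0],[1,0,0,0,0,0,0],[1,0,0,0,0,0,0],[1,0,0,0,0,0,0]]' 50 >/dev/null; python3 st.py
```

```text
t 7.25 TCP stand mm -65.4 0.4 z 55.4 yaw err deg 0.03 rot [-3.141e+00 -1.000e-03  2.913e+00] F [-0.1  0.4  0.5] w 0.498 g 0.0
t 8.25 TCP stand mm -65.2 0.0 z 56.6 yaw err deg 0.03 rot [3.141 0.    2.913] F [-0.4  3.1 -1.1] w 0.158 g 50.1
```

Gripped (14 mm width, 50 N). Pulling 40 mm, then I'll compare the pointer with the cursor.

```bash
python3 -m inch '[[1,0,-5,0,0,0,0],[1,0,-6,0,0,0,0],[1,0,-6,0,0,0,0],[1,0,-6,0,0,0,0],[1,0,-6,0,0,0,0],[1,0,-6,0,0,0,0],[1,0,-5,0,0,0,0],[1,0,0,0,0,0,0]]' >/dev/null; python3 st.py
python3 -c "
from h import *
a=np.mean([capture('side').astype(float) for _ in range(8)],0).astype('uint8')[180:260,270:345,::-1]
np.save('a.npy',a)
cv2.imwrite('pics/s3.png',cv2.convertScaleAbs(cv2.resize(a,(562,600),interpolation=2),alpha=1.6))"
```

```text
t 9.25 TCP stand mm -105.2 0.0 z 56.5 yaw err deg 0.01 rot [3.141 0.    2.912] F [ 0.6  6.4 -0.1] w 0.159 g 50.2
```

View pics/s3.png

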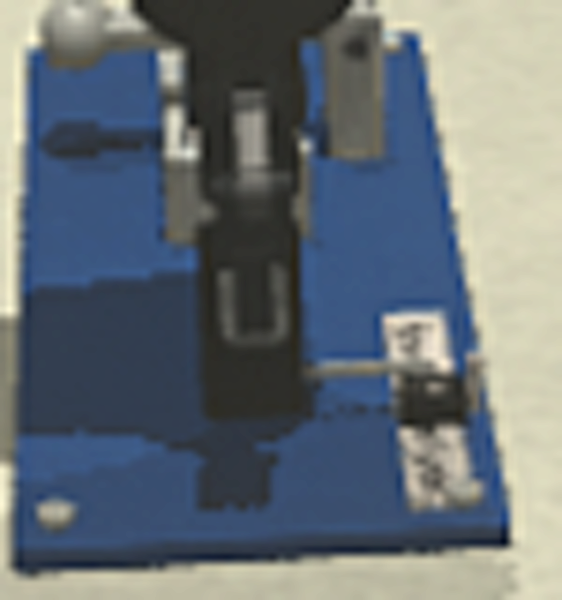

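The pointer runs from (310,370) to about (405,368), just behind the cursor block (rows 372–425). The tab is at x≈473, rows 355–408. I'll compare these with projected models.

Run:
```python
from h import *
p=np.load("p.npy")
cr=lambda P,p:(((proj("side",T(p,P))-[270,180]+.5)*7.5-.5).round(0)).tolist()
for p in(p,np.array([.5479,.0454,1.3382])):
  print("plate",cr([[-.17,-.085,.012],[-.17,.085,.012],[.17,-.085,.012],[.17,.085,.012]],p))
  print("ptr@-105,y-20,-45,-62",cr([[-.105,y,.033] for y in(-.02,-.045,-.062)],p))
  for x in(-.105,-.110,-.115):
    print(x,"block near top/bot, far top (y=-62); tab top, tab bottom",cr([[x-.01,-.062,.022],[x-.01,-.062,.012],[x+.01,-.062,.022],[x,-.0755,.036],[x,-.0755,.012]],p))
```

```text
plate [[517.0, 520.0], [13.0, 547.0], [422.0, 25.0], [27.0, 43.0]]
ptr@-105,y-20,-45,-62 [[312.0, 367.0], [383.0, 363.0], [431.0, 360.0]]
-0.105 block near top/bot, far top (y=-62); tab top, tab bottom [[433.0, 402.0], [433.0, 425.0], [428.0, 369.0], [469.0, 351.0], [468.0, 406.0]]
-0.11 block near top/bot, far top (y=-62); tab top, tab bottom [[435.0, 411.0], [435.0, 434.0], [429.0, 377.0], [470.0, 360.0], [470.0, 415.0]]
-0.115 block near top/bot, far top (y=-62); tab top, tab bottom [[436.0, 420.0], [436.0, 442.0], [431.0, 386.0], [472.0, 368.0], [471.0, 423.0]]
plate [[515.0, 528.0], [10.0, 555.0], [423.0, 30.0], [28.0, 48.0]]
ptr@-105,y-20,-45,-62 [[310.0, 374.0], [382.0, 370.0], [430.0, 368.0]]
-0.105 block near top/bot, far top (y=-62); tab top, tab bottom [[432.0, 410.0], [432.0, 433.0], [427.0, 376.0], [468.0, 359.0], [467.0, 414.0]]
-0.11 block near top/bot, far top (y=-62); tab top, tab bottom [[434.0, 418.0], [434.0, 441.0], [428.0, 384.0], [470.0, 367.0], [469.0, 422.0]]
-0.115 block near top/bot, far top (y=-62); tab top, tab bottom [[435.0, 427.0], [435.0, 450.0], [430.0, 393.0], [471.0, 375.0], [470.0, 431.0]]
```

```bash
python3 - <<'E'
from h import *
a=np.load("a.npy").astype(float).sum(2)/3
print("rows 44..58, cols 40..66");np.set_printoptions(linewidth=200)
for r in range(43,60): print(r,a[r,40:67].round(0).astype(int))
E
python3 -c "
from h import *
cv2.imwrite('pics/t3.png',cv2.convertScaleAbs(cv2.resize(capture('top')[175:225,300:370,::-1],(770,550),interpolation=2),alpha=1.5))"
```

```text
rows 44..58, cols 40..66
43 [ 42  57  59  58  58  57  57  58  58  56  51 102 117 115  92  70  98 110 130  90  51  54  52  96 125 130 127]
44 [ 43  58  60  59  58  58  58  59  58  57  51  94 105  78  81  85 116 127 137  98  56  55  52  72 119 131 128]
45 [ 40  52  57  58  58  58  58  58  58  57  52  79 122 108 101  76 117 135 138 103  61  54  52  72 120 131 128]
46 [ 39  50  57  58  57  57  57  57  56  56  52  67 126 102  73  84 124 135 136 106  64  53  62  81 121 128 126]
47 [ 39  51  57  57  54  54  54  54  54  53  50  75 123 124  97  92 121 135 137 116  72  51  88  99 113 125 126]
48 [ 36  42  65  82  85  86  80  82  85  87  81  80  91  94  87  82  84  87 127 142  93  52  68  73  91 119 126]
49 [ 40  52  62  68  67  66  66  67  66  68  66  61  72  61  59  68  69  68  90 102  68  46  57  62  98 124 128]
50 [ 36  43  46  56  57  57  58  58  57  58  57  55  92  62  32  38  39  39  39  41  34  33  61  66  87 123 131]
51 [ 29  34  33  53  59  58  58  58  58  57  57  56  81  59  38  41  40  79  78  52  33  28  62  69  77 121 131]
52 [ 28  32  45  53  53  56  59  59  59  59  58  57  56  40  32  34  34  51  51  39  31  28  52  66  63 117 129]
53 [ 29  32  46  52  52  53  54  54  57  60  60  56  66  45  28  30  30  29  29  32  32  30  41  65  57 116 131]
54 [ 30  33  47  53  53  44  49  42  39  50  45  38  51  38  27  30  30  30  29  30  30  28  45  64  55  96 125]
55 [ 32  32  46  42  47  50  47  47  47  51  49  47  50  37  27  28  28  27  26  25  24  24  43  58  55  73 116]
56 [ 44  49  52  49  50  52  52  52  52  52  52  52  52  39  26  26  28  27  48  54  55  39  38  54  55  73 120]
57 [ 52  53  53  52  52  52  52  52  52  52  51  51  48  94 110  76  55  43  94 111 112  90  57  54  56  67 121]
58 [ 53  52  52  52  51  51  52  52  51  52  52  51  47  88 115  95  82  80  90 111 120  91  55  53  56  53 118]
59 [ 51  51  51  51  52  51  51  51  52  52  52  51  48  64 106 114  97  87  85  88 109  98  66  54  57  52  97]
```

View pics/t3.png

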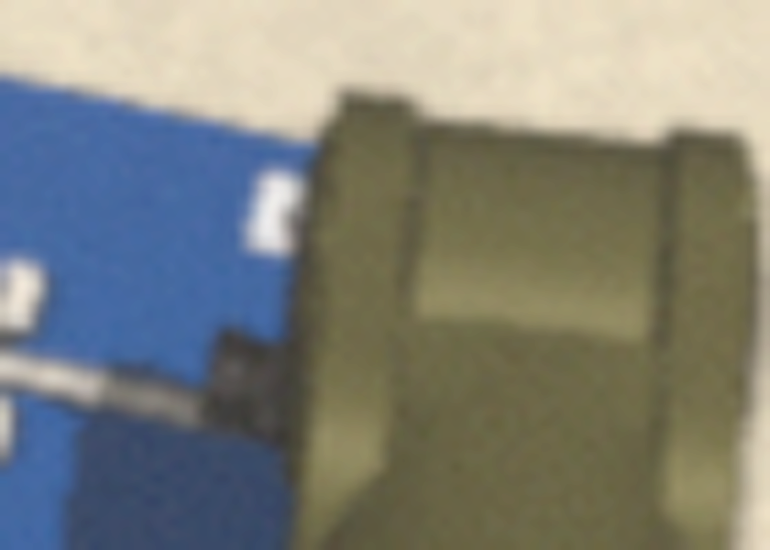

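Run:
```python
from h import *
p=np.load("p.npy")
for x in(-.100,-.105,-.110):
  print(x,"ptr y-25..-62",(proj("side",T(p,[[x,-.03,.033],[x,-.062,.033]]))-[270,180]).round(2).tolist(),"line",(proj("side",T(p,[[x,-.062,.0222]]))-[270,180]).round(2).tolist(),"tab top/bot",(proj("side",T(p,[[x,-.0725,.036],[x,-.0725,.012],[x,-.0755,.036]]))-[270,180]).round(2).tolist())
```

```text
-0.1 ptr y-25..-62 [[44.79, 47.14], [56.81, 46.51]] line [[56.8, 49.81]] tab top/bot [[60.76, 45.39], [60.68, 52.68], [61.89, 45.33]]
-0.105 ptr y-25..-62 [[44.92, 48.24], [57.0, 47.61]] line [[56.98, 50.92]] tab top/bot [[60.96, 46.48], [60.88, 53.8], [62.09, 46.43]]
-0.11 ptr y-25..-62 [[45.06, 49.36], [57.18, 48.72]] line [[57.16, 52.03]] tab top/bot [[61.16, 47.59], [61.08, 54.92], [62.29, 47.53]]
```

The side-view offset between pointer and mark line is 3.05 rows. About 3.0–3.3 is expected when they are level, so the error is about 1 mm. The clamp is still down and the grip force is 50 N, so I'm handing in.

```bash
python3 st.py; python3 -c "
from plant import *
print(close_job())"
```

```text
t 9.7 TCP stand mm -104.7 0.0 z 56.5 yaw err deg 0.04 rot [3.14  0.    2.913] F [0.9 6.4 0.6] w 0.159 g 50.2
the job is handed in; nothing more can be done
None
```

I handed the job in at about 10 s with the clamp down on the seated gauge and the bar drawn about 40 mm. By the side camera the pointer is about 1 mm from the cursor's line, and the gripper still holds the grip at 50 N; no verdict came back.

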